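# Seat the reagent station's turntable on its drive pins and load a reagent bottle

### The arm

A 6-joint arm with a two-finger parallel gripper is mounted at the origin on a cart in front of the work surface, level with it; the furniture and walls round the work are solid. World frame = base frame: x ahead of the robot, y to its left, z up, the work surface at z = 0. Lengths are in m, angles in rad, forces in N, time in s.
With the tool pointing down it reaches from about 0.375 to 0.975 m from the base axis. Payload 3.8 kg.
Tool frame: the origin (TCP) lies at the very end of the fingers, on their centre line; the grasp point (between the pads) lies 19 mm behind it (bot.grip_point_offset is the distance from the TCP to the grasp point, in m); z points along the fingers, x is the direction in which the jaws open and shut, and the axes are right-handed (so a half turn about z gives the same grasp; the last joint's range is limited). The gripper opens to 85 mm and grips with 20 to 120 N. Pads are 22 mm wide; open, the fingers measure 114 mm over their backs; the gripper's body (76 mm by 85 mm) begins 54 mm behind the grasp point. The pads swing forward as they close: fully open they stand 13 mm farther back than shut.
Start: joints at [1.076, 0.264, 1.604, -0, 1.274, -0.037], TCP at [0.298, 0.605, 0.231] pointing down, gripper open.
Joint ranges: [-2.63, 2.63], [-0.94, 2.18], [0.31, 2.57], [-1.31, 4.45], [0, 2.66], [-2.55, 2.55]. Speed limits (rad/s): [2.57, 2.57, 3.14, 3.14, 3.14, 3.14].

### API

Orientations are given as a rotation vector (axis times angle).
In Python, from workcell import bot, read_camera gives the robot as it stands.
- The arm moves only by the tool arm_command, never from a script. Its argument "rows" is a list of rows, each an object with "delta_rot": the turn, a rotation vector about the tool's x, y, z in rad, a list of three; "xyz": the shift along the tool's x, y, z in m, a list of three; "gripper": the finger opening in m, from 0 to 0.0854. A call has 1 to 12 rows; each row shifts and turns the commanded pose from where the row before left it, along the tool's axes as they then stand; what a row does not reach is not made up. A row lasts 1/10 s, in which the tool goes at most 50 mm and 8.59 degrees, less where a joint would pass 70% of its speed; a pose out of reach is approached as far as the arm can. A call is refused whole if a number of a shift passes 0.05 or a number of a turn 0.15, either way. A call with a gripper value outside its range is refused whole. The fingers move at their own pace and stop on an object; "force" is the grip in N (left out, the last holds). Time passes only in rows, so rows that do not move let the fingers close. It gives the time, the measured TCP pose, the force and the opening at its end, in the units of the state.
- bot.read_state(): the state, without advancing time (a new reading comes with each control period).
- read_camera(name): name is "scene" or "top" or "wrist"; returns a dict with "pixels" (400x640x3 uint8, red, green, blue), "range_z" (400x640 float32, m along the optical axis (not along the pixel's ray), 0 where there is no reading), "intrinsics" (3x3 intrinsics, pixels), "dist_coeffs" ([k1, k2, p1, p2, k3] as OpenCV has them; the pictures are not rectified), "camera_from_world" (4x4, takes a point from world to camera coordinates). Camera axes: x right, y up, looking along -z (the intrinsics and any distortion apply to the point x, -y, -z); pixel columns grow to the right and rows downward; lengths in m; the calibration is good to about 2 mm. A picture is of the moment at which its call begins.
- bot.finish_job(): hands the job in, once; it reports no verdict.
The state is a dict: "time": time; "q": joint angles; "joint_vel": joint speeds; "joint_torque": joint torques, N m; "tool_pos": TCP position; "tcp_rot": TCP orientation; "wrist_force": force on the tool from outside, world axes, zero at the start; "torque": the same for the moment, N m; "width": opening from 0.0 (shut) to 1.0 (fully open).
Only numpy, scipy, OpenCV 4.12 (cv2) and the standard library are available. Lean on these libraries where they do the work, as an engineer would, in place of code of your own. Each camera call takes 0.05 s, during which the arm holds its last target.

### The job

The reagent station's turntable is on its spindle but still rides up on the tips of the four drive pins hidden under it. Turn it round, without forcing it, until its holes find all the pins and it drops, then press it down past the spring catch until it sits fully home on the drive plate. Then stand the capped amber bottle gently upright in any one of the four wells, and leave the two white buffer bottles alone.

Things in the scene. Friction and masses are not known exactly. Their poses are not given: they have to be found in the camera images.
- station: Reagent station's drive unit, fixed to the bench: white round housing 192 mm across, 45 mm high, with a low key console in front (to 128 mm from the axis, 30 mm high). Origin: centre of its foot; +x from console to back. On it a fixed aluminium drive plate, 164 mm across, 8 mm thick, with a spindle (18 mm thick, 30 mm tall) that has sprung catch balls.
- seat (a point): Centre of the drive plate's top, 53 mm above the bench: the turntable's underside rests here when fully home. Four domed pins, 9 mm thick and 18 mm tall, stand on this plate 90 degrees apart at 60 mm radius. Their angle differs from run to run, is hidden by the turntable and is not told by this frame: find it by feel.
- turntable: Loose two-storey turntable, 190 mm across, 0.38 to 0.54 kg. Origin: centre of its underside; z up. Aluminium base disc 8 mm thick: 20 mm bore, four 12.4 mm pin holes at 60 mm radius on the diagonals between x and y axes. Starts level on the pin tips, 18 mm above the seat; holes and pins meet within 17 to 73 degrees, whichever way it is turned.
- hub (a point): Closed centre of the white guide disc's top, 37 mm above the turntable's origin; flat over 56 mm across: press here. Once dropped on the pins, the turntable can turn no further and hangs on the catch balls 8 to 11 mm above the seat; a push of about 8 to 15 N down (more off centre) snaps it home.
- well0 (a point): Centre of the well on the turntable's +x axis, on the base disc's top (8 mm above the origin), where a bottle's foot stands. Wells: 58 mm round holes through the white guide disc (underside 32, top 37 mm above the turntable's origin), 59 mm from its axis. Turning takes about 2 to 5 N at a well; in register it drops 7 to 10 mm by itself.
- well1 (a point): The same point of the well on the turntable's +y axis. Any well, being empty and open from above, lets closed fingers reach in and push its wall round.
- well2 (a point): The same point of the well on the turntable's -x axis
- well3 (a point): The same point of the well on the turntable's -y axis
- bottle: Capped amber glass reagent bottle, body 54 mm across and straight up to the shoulder, black cap 35 mm across from 90 to 112 mm height, 0.21 kg. Origin: centre of its foot, z up. It stands on the bench to the right of the reagent station. In a well its upper 83 mm stand clear above the guide disc.
- buffer_a: Capped white buffer bottle, 36 mm across, 82 mm high, on the bench behind the work; origin at the centre of its foot; leave it alone
- buffer_b: A second one like it, beside it; leave it alone
There are look-alikes about, which are no part of the job. There is more than one size of the bottle; the job needs the larger.

How it is judged:
On the way:
1. the turntable sits fully home on the drive plate, over all four pins (z of turntable in the frame of seat below 0.003 m and horizontal distance between turntable and seat below 0.004 m and angle between turntable's own z axis and vertical below 0.03 rad), for 0.2 s.
At the end, for the whole second after the job is handed in: The turntable's underside is within 3 mm of the drive plate, centred within 4 mm and level within 0.03 rad; the bottle stands in one of the wells, its foot on the base disc (within 3 mm of its height) and within 8 mm of the well's centre, upright within 0.08 rad; both are at rest and released (all of step 1 and (distance between bottle and well0 below 0.008 m or distance between bottle and well1 below 0.008 m or distance between bottle and well2 below 0.008 m or distance between bottle and well3 below 0.008 m) and z of bottle in the frame of turntable below 0.011 m and angle between bottle's own z axis and vertical below 0.08 rad and linear speed of each of bottle, turntable below 0.02 m/s); the robot touches nothing.
It fails at once if the turntable is forced: more than 60 N from the fingers (contact force between the fingers and turntable above 60 N).
It fails at once if the bottle is tipped over (angle between bottle's own z axis and vertical above 0.6 rad).
It fails at once if the bottle is dropped or knocked hard onto the turntable (over 40 N) (contact force between bottle and turntable above 40 N).
It fails at once if a buffer bottle is moved by more than 20 mm or tipped (distance of buffer_a from where it was at the start of the episode above 0.02 m or angle between buffer_a's own z axis and vertical above 0.4 rad).
It fails at once if a buffer bottle is moved by more than 20 mm or tipped (distance of buffer_b from where it was at the start of the episode above 0.02 m or angle between buffer_b's own z axis and vertical above 0.4 rad).
It also fails if it takes over 58 s, if anything falls off the work surface, if the arm or the gripper's body presses on something with over 40 N, if the wrist force passes 120 N, or if a joint passes its speed limit or range.

## Working session

There is one attempt and no reset: what is moved stays moved. The work goes in short steps, Python scripts to look and compute and a tool call to move; the robot and the scene stay as the last step left them, time stands still between calls to the robot, and variables do not carry over. Pictures are saved under pics/ and viewed, and the job is handed in when it is done.

Besides the shell and the picture viewer there is one more tool, called after "Request:" by a JSON object that holds its "name" and its "arguments". arm_command: Moves the arm, as the interface text tells. Its arguments: {"type":"object","properties":{"rows":{"type":"array","items":{"type":"object","properties":{"delta_rot":{"type":"array","items":{"type":"number"}},"xyz":{"type":"array","items":{"type":"number"}},"gripper":{"type":"number"}}}},"force":{"type":"number"}},"required":["rows"]}

```bash
mkdir -p pics; ls
cat > h.py <<'E'
import numpy as np, cv2
from workcell import bot, read_camera
from scipy.spatial.transform import Rotation as R
def cap(name,tag):
    c=read_camera(name); cv2.imwrite(f'pics/{tag}.png',cv2.cvtColor(c['pixels'],cv2.COLOR_RGB2BGR)); np.savez(f'/tmp/{tag}.npz',**c); return c
def load(tag): return dict(np.load(f'/tmp/{tag}.npz'))
def ray(c,u,v):
    p=cv2.undistortPoints(np.array([[[u,v]]],float),c['intrinsics'],c['dist_coeffs'])[0,0]
    d=np.array([p[0],-p[1],-1.]); T=c['camera_from_world']; Rm=T[:3,:3]; return -Rm.T@T[:3,3], Rm.T@d
def atz(c,u,v,z):
    o,d=ray(c,u,v); return o+d*(z-o[2])/d[2]
def atd(c,u,v):
    o,d=ray(c,u,v); return o+d*c['range_z'][int(v),int(u)]
def cloud(c):
    h,w=c['range_z'].shape; uu,vv=np.meshgrid(np.arange(w),np.arange(h))
    p=cv2.undistortPoints(np.stack([uu,vv],-1).reshape(-1,1,2).astype(float),c['intrinsics'],c['dist_coeffs'])[:,0]
    r=c['range_z'].ravel(); P=np.c_[p[:,0]*r,-p[:,1]*r,-r]; T=c['camera_from_world']
    W=(P-T[:3,3])@T[:3,:3]; W[r==0]=np.nan; return W.reshape(h,w,3)
E
python3 - <<'E'
from h import *
for n in ['scene','top','wrist']: cap(n,n+'0')
s=bot.read_state(); print(s); print(bot.grip_point_offset)
E
```

```text
pics
{'time': 0.15, 'q': array([ 1.07612693e+00,  2.64619834e-01,  1.60511384e+00, -1.28641105e-05,
        1.27372719e+00, -3.69080475e-02]), 'joint_vel': array([-0.0006996 , -0.00266435, -0.00415461,  0.00134608, -0.00085205,
       -0.00022205]), 'joint_torque': array([-1.13509457e-03, -5.15905738e+01, -3.67960203e+01, -1.39857048e-04,
        8.14974890e-03,  1.77342024e-06]), 'tool_pos': array([0.29803388, 0.60496814, 0.23019236]), 'tcp_rot': array([ 2.66672507e+00,  1.65899990e+00, -2.53689456e-03]), 'wrist_force': array([-0.28673959,  0.98985648, -0.36598933]), 'torque': array([0.00634366, 0.03016461, 0.00512179]), 'width': 1.0016994112209203}
0.0187
```

View pics/scene0.png

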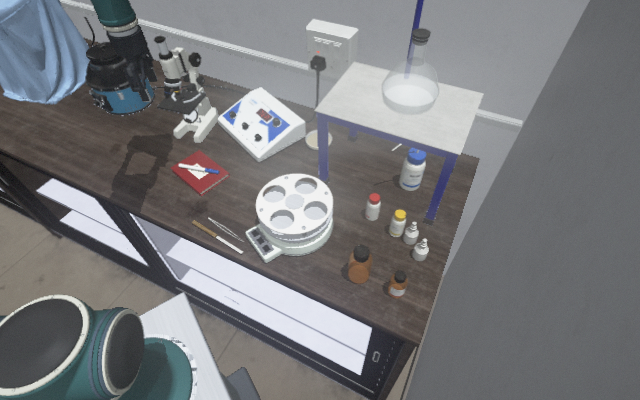

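View pics/top0.png

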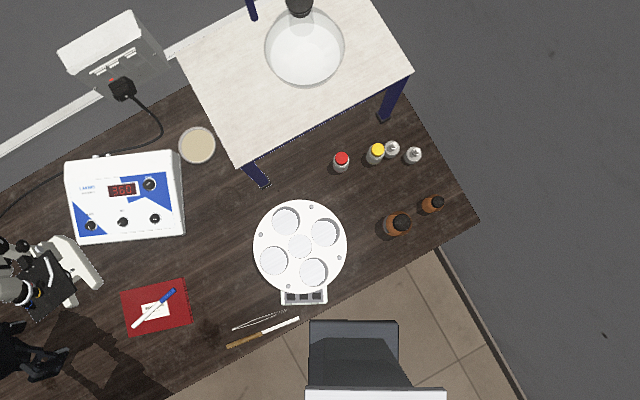

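View pics/wrist0.png

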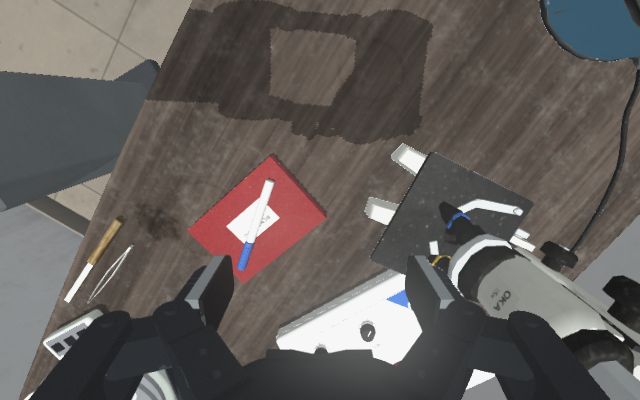

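Run:
```python
from h import *
c=load('top0'); im=cv2.imread('pics/top0.png')
cv2.imwrite('pics/top0z.png',cv2.resize(im[190:310,240:450],None,fx=3.8,fy=3.8,interpolation=cv2.INTER_CUBIC))
W=cloud(c); print(c['camera_from_world'])
for u,v in [(300,246),(286,221),(325,232),(314,271),(273,260),(262,235),(305,295),(397,223),(432,204),(341,158),(377,152),(320,100),(392,148),(414,154),(265,180),(400,90),(470,220),(380,275)]:
    print(u,v,W[v,u].round(4))
# rim fit of guide disc
m=(W[...,2]>0.098)&(W[...,2]<0.118)
yy,xx=np.where(m); k=(xx>230)&(xx<370)&(yy>180)&(yy<310); mm=np.zeros(m.shape,np.uint8); mm[yy[k],xx[k]]=1
cs,_=cv2.findContours(mm,cv2.RETR_EXTERNAL,cv2.CHAIN_APPROX_NONE); cc=max(cs,key=len)[:,0]
P=np.array([atz(c,u,v,0.108)[:2] for u,v in cc]); 
A=np.c_[2*P,np.ones(len(P))]; s=np.linalg.lstsq(A,(P**2).sum(1),rcond=None)[0]; print('disc',s[:2],np.sqrt(s[2]+s[0]**2+s[1]**2), np.nanmedian(W[mm>0][:,2]))
```

```text
[[ 0.01332019 -0.99977668 -0.01640625  0.12450773]
 [ 0.99471539  0.01157869  0.10201585 -0.56394387]
 [-0.10180311 -0.01767842  0.99464748 -0.88463037]
 [ 0.          0.          0.          1.        ]]
300 246 [0.4678 0.1661 0.1089]
286 221 [0.5195 0.1982 0.0802]
325 232 [0.4976 0.1161 0.0795]
314 271 [0.4164 0.1379 0.0793]
273 260 [0.4378 0.2238 0.079 ]
262 235 [0.4888 0.2434 0.1102]
305 295 [0.3615 0.158  0.0346]
397 223 [ 0.5162 -0.0285  0.1145]
432 204 [ 0.5596 -0.1101  0.0746]
341 158 [0.6544 0.084  0.0838]
377 152 [0.6681 0.0077 0.0842]
320 100 [0.7156 0.127  0.2649]
392 148 [ 0.6837 -0.0286  0.0576]
414 154 [ 0.6717 -0.0776  0.0543]
265 180 [0.6094 0.2478 0.0598]
400 90 [ 0.765  -0.0237  0.1889]
470 220 [ 0.5314 -0.2179 -0.0015]
380 275 [ 0.4042 -0.0099 -0.0026]
disc [0.46778415 0.16739354] 0.09423209716898595 0.10818096209157432
```

View pics/top0z.png

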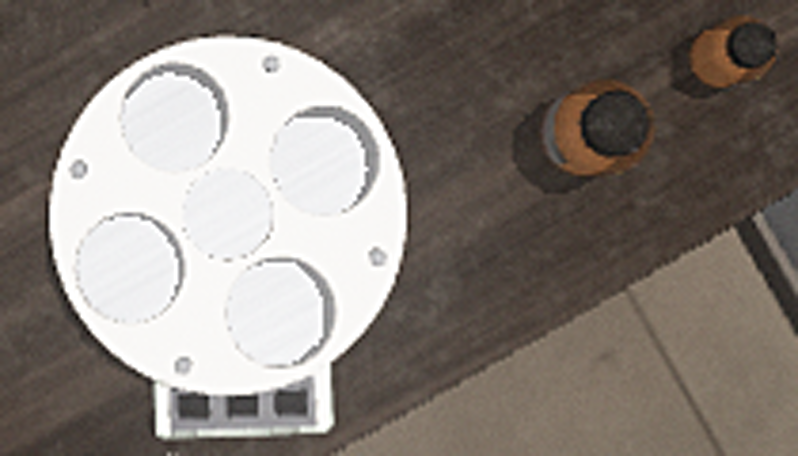

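Run:
```python
from h import *
c=load('top0')
ctr=np.array([.4678,.1672])
for n,x,y in [('A',174,117),('B',324.5,160),('C',280.5,312.5),('D',129.5,267),('hub',227.5,214)]:
    p=atz(c,240+x/3.8,190+y/3.8,.108)[:2]; d=p-ctr; print(n,p.round(4),np.hypot(*d).round(4),np.degrees(np.arctan2(d[1],d[0])).round(1))
p=atz(c,240+615/3.8,190+121/3.8,.112);print('bottle cap',p)
W=cloud(c)
m=(W[...,2]>.101)&(abs(W[...,0]-.51)<.04)&(abs(W[...,1]+.03)<.04); print(m.sum(),W[m].mean(0),W[m].min(0),W[m].max(0))
s=load('scene0');im=cv2.imread('pics/scene0.png')
cv2.imwrite('pics/scene0z.png',cv2.resize(im[160:310,230:440],None,fx=3.8,fy=3.8,interpolation=cv2.INTER_CUBIC))
W=cloud(s); m=(W[...,2]>.105)&(W[...,2]<.12)&(abs(W[...,0]-.51)<.04)&(abs(W[...,1]+.03)<.04); print(m.sum(),W[m].mean(0),W[m].min(0),W[m].max(0))
m=(W[...,2]>.02)&(W[...,2]<.07)&(abs(W[...,0]-.51)<.05)&(abs(W[...,1]+.03)<.05); P=W[m][:,:2]
A=np.c_[2*P,np.ones(len(P))]; q=np.linalg.lstsq(A,(P**2).sum(1),rcond=None)[0]; print('body fit',q[:2],np.sqrt(q[2]+q[0]**2+q[1]**2))
st=bot.read_state(); Rm=R.from_rotvec(st['tcp_rot']).as_matrix(); print(Rm.round(3))
```

```text
A [0.5183 0.1959] 0.0581 29.6
B [0.4964 0.1152] 0.0593 -61.1
C [0.4157 0.1375] 0.06 -150.3
D [0.4384 0.218 ] 0.0587 120.1
hub [0.4671 0.1664] 0.001 -130.2
bottle cap [ 0.51876419 -0.03870279  0.112     ]
246 [ 0.5183806  -0.03883539  0.11183499] [ 0.50230725 -0.05530554  0.10260751] [ 0.53499043 -0.02224385  0.11637498]
185 [ 0.51588838 -0.03940353  0.11098112] [ 0.50027939 -0.05584884  0.10560102] [ 0.53386658 -0.02093058  0.11473431]
body fit [ 0.51694119 -0.03745479] 0.02665503093600831
[[ 0.442  0.897 -0.001]
 [ 0.897 -0.442 -0.002]
 [-0.002 -0.    -1.   ]]
```

View pics/scene0z.png

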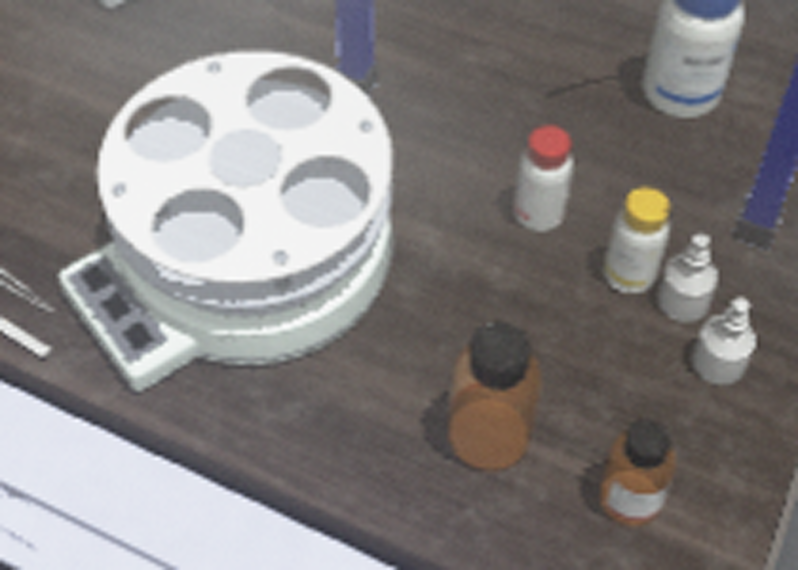

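Request:
{"name": "arm_command", "arguments": {"rows": [{"delta_rot":[0,0,-0.114],"xyz":[0,0,0],"gripper":0},{"delta_rot":[0,0,-0.114],"xyz":[0,0,0],"gripper":0},{"delta_rot":[0,0,-0.114],"xyz":[0,0,0],"gripper":0},{"delta_rot":[0,0,-0.114],"xyz":[0,0,0],"gripper":0},{"xyz":[-0.044,0.018,0],"gripper":0,"delta_rot":[0,0,0]},{"xyz":[-0.044,0.018,0],"gripper":0,"delta_rot":[0,0,0]},{"xyz":[-0.044,0.018,0],"gripper":0,"delta_rot":[0,0,0]},{"xyz":[-0.044,0.018,0],"gripper":0,"delta_rot":[0,0,0]},{"xyz":[-0.044,0.018,0],"gripper":0,"delta_rot":[0,0,0]},{"xyz":[-0.044,0.018,0],"gripper":0,"delta_rot":[0,0,0]},{"xyz":[-0.044,0.018,0],"gripper":0,"delta_rot":[0,0,0]},{"xyz":[-0.044,0.018,0],"gripper":0,"delta_rot":[0,0,0]}]}}

```text
time: 1.35
tool_pos: [0.4418, 0.2514, 0.2311]
tcp_rot: [2.223, 2.22, 0.0]
wrist_force: [0.0, -0.5, 0.1]
width: -0.0
```

Request:
{"name": "arm_command", "arguments": {"rows": [{"xyz":[-0.045,0.018,0.015],"gripper":0,"delta_rot":[0,0,0]},{"xyz":[-0.045,0.018,0.025],"gripper":0,"delta_rot":[0,0,0]},{"xyz":[-0.045,0.019,0.03],"gripper":0,"delta_rot":[0,0,0]},{"xyz":[0,0,0.02],"gripper":0,"delta_rot":[0,0,0]},{"xyz":[0,0,0],"gripper":0,"delta_rot":[0,0,0]}]}}

```text
time: 1.85
tool_pos: [0.4897, 0.1263, 0.1439]
tcp_rot: [-2.224, -2.213, 0.009]
wrist_force: [-0.0, -0.4, 0.1]
width: 0.004
```

Run:
```python
from h import *
c=cap('top','top1'); cap('wrist','wrist1'); im=cv2.imread('pics/top1.png')
cv2.imwrite('pics/top1z.png',cv2.resize(im[190:310,240:450],None,fx=3.8,fy=3.8,interpolation=cv2.INTER_CUBIC))
print(bot.read_state()['tool_pos'])
```

```text
[0.49182922 0.12832416 0.14721939]
```

View pics/wrist1.png

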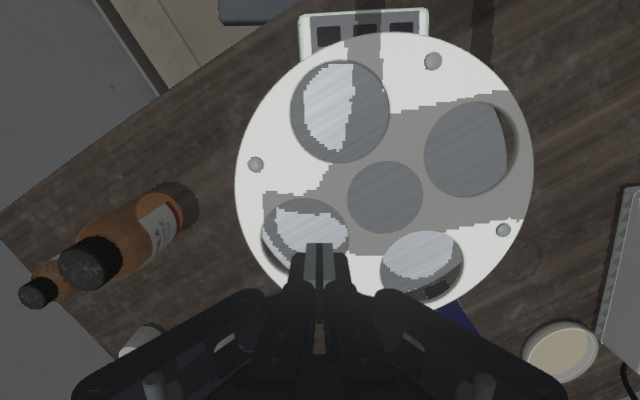

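View pics/top1z.png

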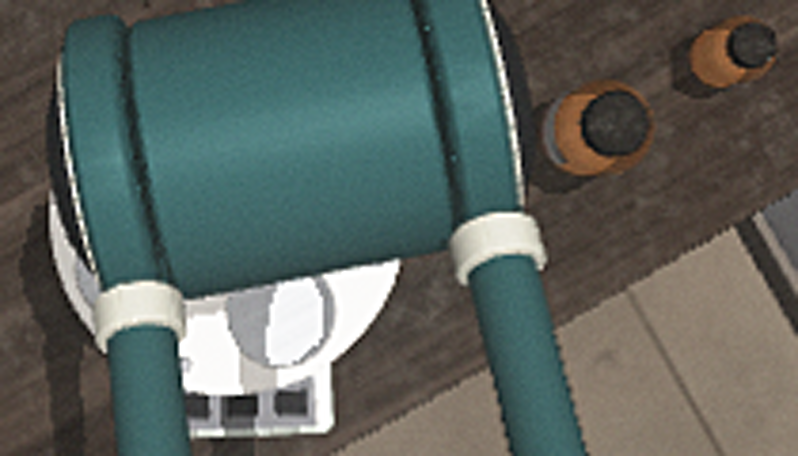

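Request:
{"name": "arm_command", "arguments": {"rows": [{"xyz":[-0.012,0.004,0],"gripper":0,"delta_rot":[0,0,0]},{"xyz":[0,0,0],"gripper":0,"delta_rot":[0,0,0]},{"xyz":[0,0,0],"gripper":0,"delta_rot":[0,0,0]}]}}

```text
time: 2.25
tool_pos: [0.497, 0.1167, 0.1487]
tcp_rot: [2.222, 2.219, 0.003]
wrist_force: [-0.3, 0.4, -0.0]
width: 0.001
```

Request:
{"name": "arm_command", "arguments": {"rows": [{"xyz":[0,0,0.02],"gripper":0,"delta_rot":[0,0,0]},{"xyz":[0,0,0.02],"gripper":0,"delta_rot":[0,0,0]},{"xyz":[0,0,0.014],"gripper":0,"delta_rot":[0,0,0]},{"xyz":[0,0,0.007],"gripper":0,"delta_rot":[0,0,0]},{"xyz":[0,0,0],"gripper":0,"delta_rot":[0,0,0]}]}}

```text
time: 2.75
tool_pos: [0.4954, 0.1163, 0.0855]
tcp_rot: [-2.222, -2.219, 0.003]
wrist_force: [-0.2, 0.1, -0.3]
width: -0.0
```

Request:
{"name": "arm_command", "arguments": {"rows": [{"xyz":[-0.002,-0.0035,0],"gripper":0,"delta_rot":[0,0,0]},{"xyz":[-0.0015,-0.0035,0],"gripper":0,"delta_rot":[0,0,0]},{"xyz":[-0.001,-0.0035,0],"gripper":0,"delta_rot":[0,0,0]},{"xyz":[-0.0005,-0.002,0],"gripper":0,"delta_rot":[0,0,0]}]}}

```text
time: 3.15
tool_pos: [0.4837, 0.1112, 0.087]
tcp_rot: [2.223, 2.219, 0.001]
wrist_force: [-1.1, -0.3, 0.2]
width: 0.001
```

Request:
{"name": "arm_command", "arguments": {"rows": [{"xyz":[-0.0005,-0.002,0],"gripper":0,"delta_rot":[0,0,0]},{"xyz":[-0.0005,-0.002,0],"gripper":0,"delta_rot":[0,0,0]},{"xyz":[-0.0003,-0.002,0],"gripper":0,"delta_rot":[0,0,0]}]}}

```text
time: 3.45
tool_pos: [0.4783, 0.1102, 0.0868]
tcp_rot: [2.223, 2.219, 0.002]
wrist_force: [1.9, 1.8, -0.7]
width: 0.003
```

Request:
{"name": "arm_command", "arguments": {"rows": [{"xyz":[-0.0003,-0.002,0],"gripper":0,"delta_rot":[0,0,0]},{"xyz":[-0.0002,-0.002,0],"gripper":0,"delta_rot":[0,0,0]},{"xyz":[0,-0.002,0],"gripper":0,"delta_rot":[0,0,0]}]}}

```text
time: 3.75
tool_pos: [0.4715, 0.1094, 0.0862]
tcp_rot: [-2.223, -2.219, 0.0]
wrist_force: [3.3, 0.7, -0.9]
width: 0.001
```

Request:
{"name": "arm_command", "arguments": {"rows": [{"xyz":[0,-0.002,0],"gripper":0,"delta_rot":[0,0,0]},{"xyz":[0,-0.002,0],"gripper":0,"delta_rot":[0,0,0]},{"xyz":[0.0002,-0.002,0],"gripper":0,"delta_rot":[0,0,0]}]}}

```text
time: 4.05
tool_pos: [0.468, 0.1103, 0.0875]
tcp_rot: [2.222, 2.217, 0.007]
wrist_force: [7.7, 1.8, -1.5]
width: 0.001
```

Request:
{"name": "arm_command", "arguments": {"rows": [{"xyz":[0,-0.001,0],"gripper":0,"delta_rot":[0,0,0]},{"xyz":[0,0,0],"gripper":0,"delta_rot":[0,0,0]}]}}

```text
time: 4.25
tool_pos: [0.4677, 0.1105, 0.0879]
tcp_rot: [2.221, 2.217, 0.009]
wrist_force: [6.4, 3.3, -1.1]
width: -0.001
```

Run:
```python
from h import *
cap('wrist','w2');cap('scene','s2'); W=cloud(load('s2')); im=cv2.imread('pics/s2.png')
cv2.imwrite('pics/s2z.png',cv2.resize(im[160:310,230:440],None,fx=3.8,fy=3.8,interpolation=cv2.INTER_CUBIC))
s=bot.read_state(); print(s['tool_pos'],s['wrist_force'])
for t in ['scene0','s2']:
    W=cloud(load(t)); m=(np.hypot(W[...,0]-.4675,W[...,1]-.167)<.1)&(W[...,2]>.085)&(W[...,2]<.115);print(t,m.sum(),np.nanmedian(W[m][:,2]),np.percentile(W[m][:,2],[10,90]))
```

```text
[0.4676604  0.11049741 0.0878397 ] [ 6.21135084  2.14746979 -0.21290195]
scene0 2421 0.10729763226768134 [0.10549437 0.10903331]
s2 1922 0.09546990665356851 [0.08943092 0.1034296 ]
```

View pics/s2z.png

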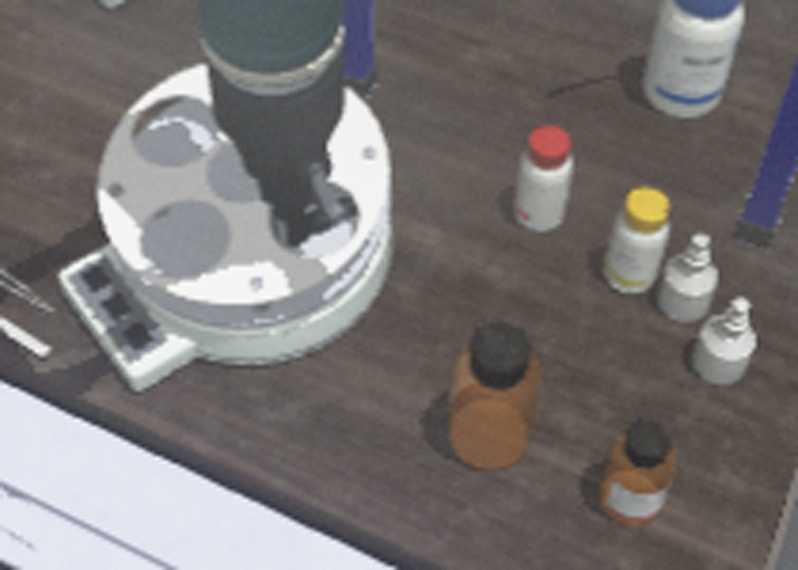

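View pics/w2.png

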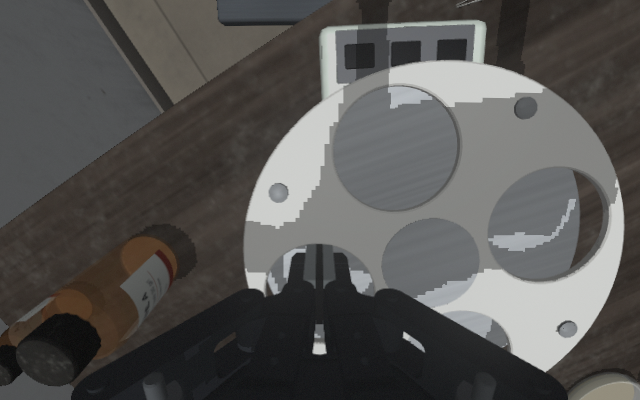

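Request:
{"name": "arm_command", "arguments": {"rows": [{"xyz":[0,0.004,0],"gripper":0,"delta_rot":[0,0,0]},{"xyz":[0,0.004,0],"gripper":0,"delta_rot":[0,0,0]},{"xyz":[0,0.004,-0.01],"gripper":0,"delta_rot":[0,0,0]},{"xyz":[0,0,-0.03],"gripper":0,"delta_rot":[0,0,0]},{"xyz":[0,0,-0.03],"gripper":0,"delta_rot":[0,0,0]},{"xyz":[0,0,0],"gripper":0,"delta_rot":[0,0,0]}]}}

```text
time: 4.95
tool_pos: [0.4801, 0.1102, 0.1615]
tcp_rot: [2.22, 2.216, 0.01]
wrist_force: [1.2, -0.0, 0.0]
width: 0.0
```

```bash
cat > pl.py <<'E'
from h import *
import sys
def plane(t,lo=.07,hi=.115):
    c=load(t); W=cloud(c); g=c['pixels'].astype(int).sum(2)
    m=(np.hypot(W[...,0]-.4675,W[...,1]-.167)<.092)&(W[...,2]>lo)&(W[...,2]<hi); P=W[m]
    q=None
    best=0
    rng=np.random.default_rng(0)
    for _ in range(800):
        a=P[rng.choice(len(P),3,False)]; A=np.c_[a[:,:2]-[.4675,.167],np.ones(3)]
        try:s=np.linalg.solve(A,a[:,2])
        except Exception: continue
        if np.hypot(s[0],s[1])>.2: continue
        k=abs(np.c_[P[:,:2]-[.4675,.167],np.ones(len(P))]@s-P[:,2])<.0015
        if k.sum()>best: best=k.sum();kk=k
    Q=P[kk]; s=np.linalg.lstsq(np.c_[Q[:,:2]-[.4675,.167],np.ones(len(Q))],Q[:,2],rcond=None)[0]
    print(t,'slope',s[:2].round(4),'z ctr',s[2].round(4),best,len(P))
E
python3 - <<'E'
from pl import *
cap('scene','s3');cap('wrist','w3');cap('top','t3')
for t in ['top0','scene0','s2','s3','w3']: plane(t)
print(bot.read_state()['tool_pos'])
im=cv2.imread('pics/s3.png')
cv2.imwrite('pics/s3z.png',cv2.resize(im[160:310,230:440],None,fx=3.8,fy=3.8,interpolation=cv2.INTER_CUBIC))
E
```

```text
top0 slope [0.002  0.0015] z ctr 0.1081 2692 6513
scene0 slope [0.0009 0.0033] z ctr 0.1073 1529 3624
s2 slope [0.0872 0.0679] z ctr 0.0987 1106 1862
s3 slope [0.0842 0.0654] z ctr 0.0987 1334 2371
w3 slope [0.0862 0.0682] z ctr 0.0991 26389 36919
[0.47631587 0.10956373 0.15626753]
```

View pics/s3z.png

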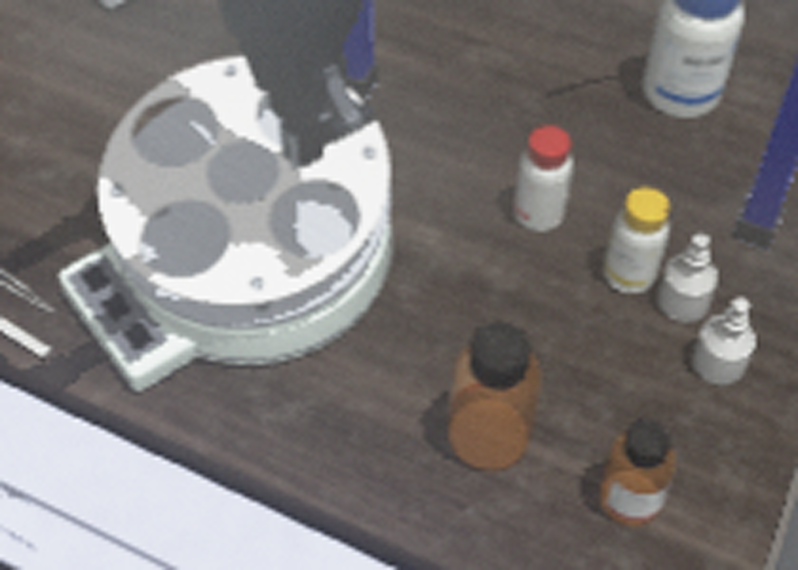

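View pics/w3.png

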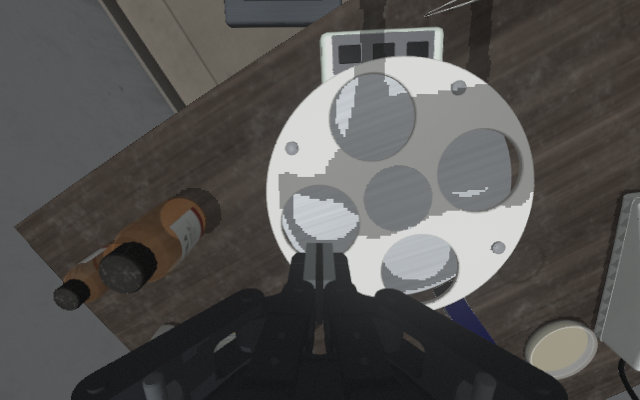

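Run:
```python
from h import *
im=cv2.imread('pics/s3.png')
cv2.imwrite('pics/s3zz.png',cv2.resize(im[165:270,250:340],None,fx=6,fy=6,interpolation=cv2.INTER_CUBIC)[:600])
```

```text
(no output)
```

View pics/s3zz.png

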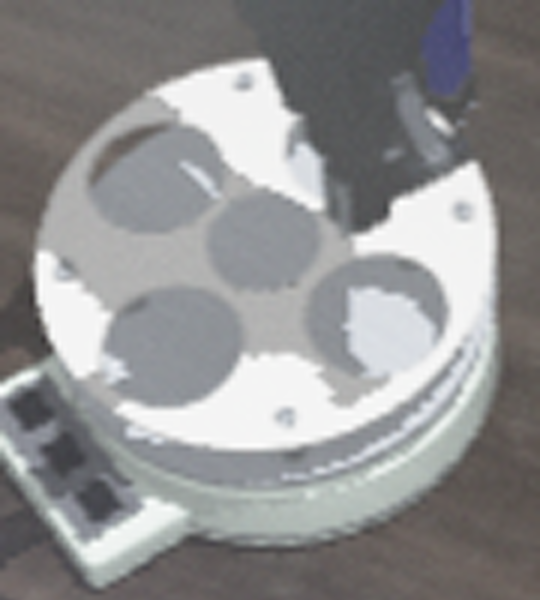

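Run:
```python
from h import *
n=np.array([.0862,.0682,-1]); p0=np.array([.4675,.167,.0989])
def onpl(c,u,v):
    o,d=ray(c,u,v); return o+d*((p0-o)@n)/(d@n)
c=load('w3')
h=onpl(c,398,198); print('hub',h)
for nm,u,v in [('C',372,117),('D',480,170),('B',321,218),('r1',292,148),('r2',458,88),('r3',498,247)]:
    p=onpl(c,u,v);d=(p-h)[:2]; print(nm,p.round(4),np.linalg.norm(p-h).round(4),np.degrees(np.arctan2(d[1],d[0])).round(1))
c=load('top0')
h=atz(c,240+227.5/3.8,190+214/3.8,.108)
for nm,x,y in [('r1',271,64),('r2',79,169),('r3',183,365),('r4',377,257)]:
    p=atz(c,240+x/3.8,190+y/3.8,.108);d=(p-h)[:2]; print(nm,np.linalg.norm(d).round(4),np.degrees(np.arctan2(d[1],d[0])).round(1))
```

```text
hub [0.46526625 0.16696915 0.09870535]
C [0.4098 0.1467 0.0925] 0.0594 -159.9
D [0.4445 0.222  0.1007] 0.0588 110.7
B [0.4813 0.1122 0.0964] 0.0571 -73.7
r1 [0.4309 0.0919 0.0906] 0.0829 -114.6
r2 [0.391  0.202  0.0947] 0.0822 154.8
r3 [0.5006 0.2417 0.1068] 0.0831 64.7
r1 0.0832 -15.3
r2 0.083 74.1
r3 0.0827 164.5
r4 0.0824 -105.2
```

Request:
{"name": "arm_command", "arguments": {"rows": [{"xyz":[0.03,0,0],"gripper":0,"delta_rot":[0,0,0]},{"xyz":[0.033,0,0.01],"gripper":0,"delta_rot":[0,0,0]},{"xyz":[0,0,0.02],"gripper":0,"delta_rot":[0,0,0]},{"xyz":[0,0,0.015],"gripper":0,"delta_rot":[0,0,0]},{"xyz":[0,0,0],"gripper":0,"delta_rot":[0,0,0]}]}}

```text
time: 5.6
tool_pos: [0.4732, 0.1719, 0.1073]
tcp_rot: [-2.22, -2.217, 0.012]
wrist_force: [0.5, -0.1, -0.2]
width: 0.002
```

Request:
{"name": "arm_command", "arguments": {"rows": [{"xyz":[0,0,0.003],"gripper":0,"delta_rot":[0,0,0]},{"xyz":[0,0,0.003],"gripper":0,"delta_rot":[0,0,0]},{"xyz":[0,0,0.003],"gripper":0,"delta_rot":[0,0,0]},{"xyz":[0,0,0],"gripper":0,"delta_rot":[0,0,0]}]}}

```text
time: 6.0
tool_pos: [0.4769, 0.1725, 0.1025]
tcp_rot: [2.224, 2.219, 0.0]
wrist_force: [-0.4, 0.2, -0.1]
width: 0.0
```

Request:
{"name": "arm_command", "arguments": {"rows": [{"xyz":[0,0,0.002],"gripper":0,"delta_rot":[0,0,0]},{"xyz":[0,0,0.002],"gripper":0,"delta_rot":[0,0,0]},{"xyz":[0,0,0.002],"gripper":0,"delta_rot":[0,0,0]},{"xyz":[0,0,0],"gripper":0,"delta_rot":[0,0,0]}]}}

```text
time: 6.4
tool_pos: [0.4775, 0.1729, 0.097]
tcp_rot: [2.223, 2.219, 0.002]
wrist_force: [-0.9, 0.5, 0.4]
width: -0.001
```

Run:
```python
from pl import *
cap('scene','s4');cap('wrist','w4')
for t in ['s4','w4']: plane(t)
s=bot.read_state();print(s['tool_pos'],s['wrist_force'])
```

```text
s4 slope [0.011  0.0115] z ctr 0.0909 1319 1851
w4 slope [ 0.0013 -0.    ] z ctr 0.0902 39492 43129
[0.47652926 0.17259671 0.09627063] [-0.02041687 -0.34158738 -0.36717291]
```

View pics/w4.png

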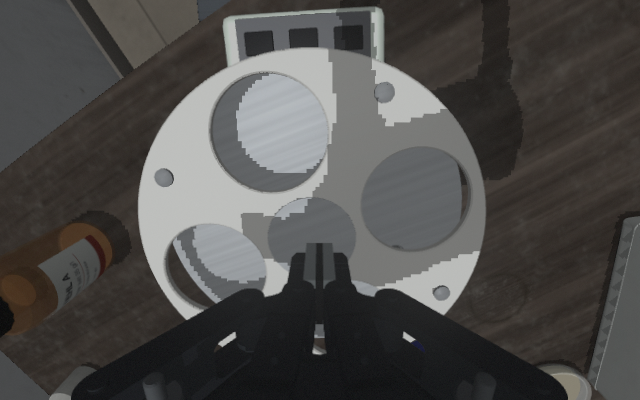

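Request:
{"name": "arm_command", "arguments": {"rows": [{"xyz":[-0.003,-0.005,0.003],"gripper":0,"delta_rot":[0,0,0]},{"xyz":[-0.003,-0.004,0.003],"gripper":0,"delta_rot":[0,0,0]},{"xyz":[0,0,0.003],"gripper":0,"delta_rot":[0,0,0]},{"xyz":[0,0,0],"gripper":0,"delta_rot":[0,0,0]}]}}

```text
time: 6.9
tool_pos: [0.4674, 0.1667, 0.09]
tcp_rot: [-2.223, -2.219, 0.001]
wrist_force: [-9.4, -1.8, 20.7]
width: 0.001
```

Request:
{"name": "arm_command", "arguments": {"rows": [{"xyz":[0,0,0],"gripper":0,"delta_rot":[0,0,0]},{"xyz":[0,0,-0.03],"gripper":0,"delta_rot":[0,0,0]},{"xyz":[0,0,-0.04],"gripper":0.0854,"delta_rot":[0,0,0]},{"xyz":[-0.04,0,-0.03],"gripper":0.0854,"delta_rot":[0,0,0]},{"xyz":[-0.04,0.01,-0.02],"gripper":0.0854,"delta_rot":[0,0,0]},{"xyz":[-0.04,0.01,0],"gripper":0.0854,"delta_rot":[0,0,0]},{"xyz":[-0.04,0.01,0],"gripper":0.0854,"delta_rot":[0,0,0]},{"xyz":[0,0,0],"gripper":0.0854,"delta_rot":[0,0,0]}]}}

```text
time: 7.7
tool_pos: [0.4978, 0.0025, 0.2073]
tcp_rot: [2.228, 2.213, -0.002]
wrist_force: [-0.5, 0.8, -0.1]
width: 0.993
```

Run:
```python
from pl import *
cap('scene','s5');cap('wrist','w5');cap('top','t5')
for t in ['s5','w5','t5']: plane(t)
s=bot.read_state();print(s['tool_pos'],s['wrist_force'],s['q'])
im=cv2.imread('pics/s5.png')
cv2.imwrite('pics/s5z.png',cv2.resize(im[160:310,230:440],None,fx=3.8,fy=3.8,interpolation=cv2.INTER_CUBIC))
im=cv2.imread('pics/t5.png')
cv2.imwrite('pics/t5z.png',cv2.resize(im[190:310,240:450],None,fx=3.8,fy=3.8,interpolation=cv2.INTER_CUBIC))
```

```text
s5 slope [ 0.0011 -0.0019] z ctr 0.0897 1512 2082
w5 slope [-0.0004  0.0004] z ctr 0.0902 18605 20559
t5 slope [-0.0023 -0.0003] z ctr 0.0903 2546 3774
[0.49666891 0.00676066 0.20663331] [-0.20745234  1.03675179  0.10157422] [-3.69587446e-02 -5.80651832e-02  2.00370598e+00  6.42819776e-04
  1.19762142e+00 -1.60501356e+00]
```

View pics/s5z.png

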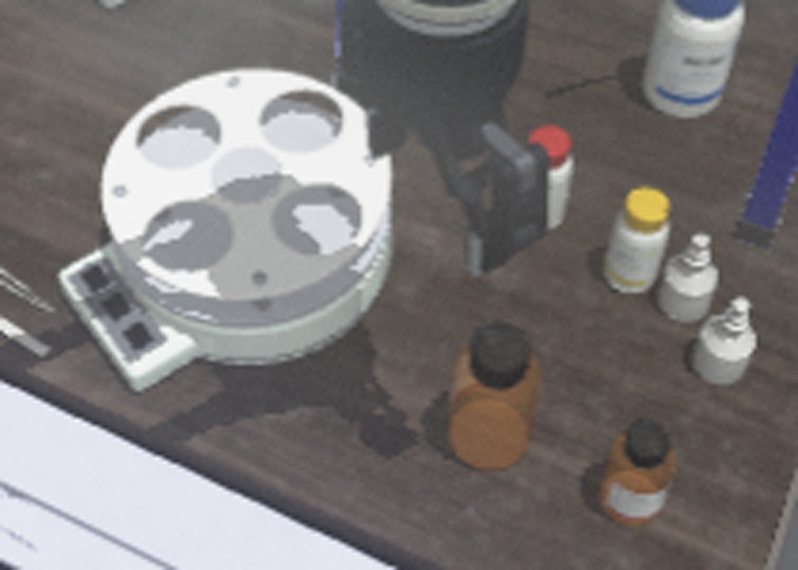

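View pics/t5z.png

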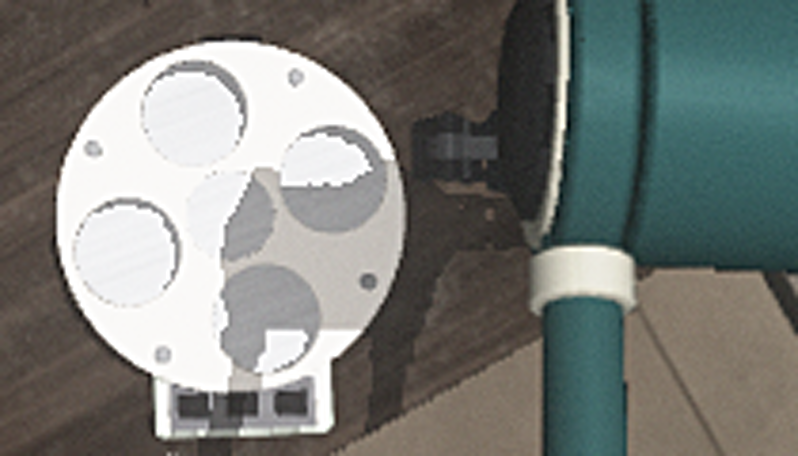

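View pics/w5.png

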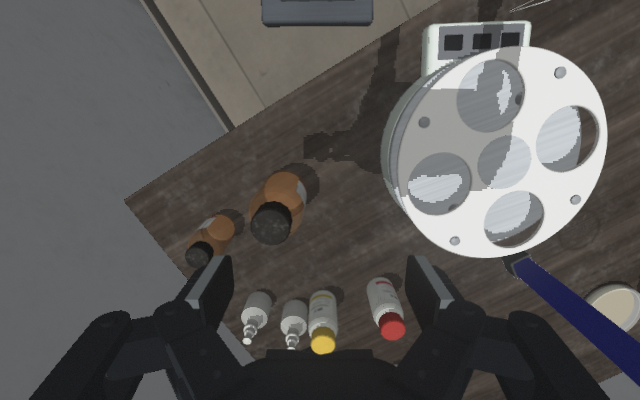

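Run:
```python
from h import *
c=load('t5')
P={}
for n,x,y in [('A',194.5,114),('B',334,181),('C',267,319),('D',126.5,252)]:
    P[n]=atz(c,240+x/3.8,190+y/3.8,.09)[:2]
ctr=sum(P.values())/4; print('ctr',ctr)
for n,p in P.items():
    d=p-ctr; print(n,p.round(4),np.hypot(*d).round(4),np.degrees(np.arctan2(d[1],d[0])).round(1))
c=load('w5')
for n,(u,v) in dict(cap=(271,224)).items(): print(n,atz(c,u,v,.112))
W=cloud(c); m=(W[...,2]>.107)&(W[...,2]<.116)&(abs(W[...,0]-.518)<.03)&(abs(W[...,1]+.038)<.03); Q=W[m]; print(m.sum(),Q.mean(0),Q.min(0),Q.max(0))
(cx,cy),r=cv2.minEnclosingCircle((Q[:,:2]*1000).astype(np.float32)); print(cx,cy,r)
```

```text
ctr [0.46588978 0.16591722]
A [0.5212 0.1865] 0.059 20.4
B [0.4857 0.11  ] 0.0594 -70.5
C [0.4109 0.1452] 0.0587 -159.4
D [0.4457 0.222 ] 0.0596 109.8
cap [ 0.51710658 -0.03581243  0.112     ]
1200 [ 0.51878122 -0.03652184  0.11171496] [ 0.50255764 -0.05414352  0.10703621] [ 0.53737339 -0.02005885  0.11379376]
520.1700439453125 -36.72002029418945 17.81792640686035
```

Request:
{"name": "arm_command", "arguments": {"rows": [{"xyz":[-0.025,0.01,0],"gripper":0.0854,"delta_rot":[0,0,0]},{"xyz":[-0.02,0.01,0.01],"gripper":0.0854,"delta_rot":[0,0,0]},{"xyz":[0,0,0.01],"gripper":0.0854,"delta_rot":[0,0,0]},{"xyz":[0,0,0],"gripper":0.0854,"delta_rot":[0,0,0]},{"xyz":[0,0,0],"gripper":0.0854,"delta_rot":[0,0,0]}]}}

```text
time: 8.35
tool_pos: [0.5165, -0.0369, 0.1866]
tcp_rot: [-2.22, -2.22, 0.001]
wrist_force: [-0.2, -1.6, 0.5]
width: 1.002
```

Request:
{"name": "arm_command", "arguments": {"rows": [{"xyz":[-0.001,0.0015,0.03],"gripper":0.0854,"delta_rot":[0,0,0]},{"xyz":[0,0,0.03],"gripper":0.0854,"delta_rot":[0,0,0]},{"xyz":[0,0,0.03],"gripper":0.0854,"delta_rot":[0,0,0]},{"xyz":[0,0,0.03],"gripper":0.0854,"delta_rot":[0,0,0]},{"xyz":[0,0,0.019],"gripper":0.0854,"delta_rot":[0,0,0]},{"xyz":[0,0,0],"gripper":0.0854,"delta_rot":[0,0,0]},{"xyz":[0,0,0],"gripper":0.0854,"delta_rot":[0,0,0]},{"xyz":[0,0,0],"gripper":0.0854,"delta_rot":[0,0,0]}]}}

```text
time: 9.15
tool_pos: [0.5205, -0.0391, 0.0502]
tcp_rot: [2.221, 2.219, 0.003]
wrist_force: [-0.0, -0.7, 0.1]
width: 0.996
```

Run:
```python
from h import *
cap('scene','s6');cap('wrist','w6')
s=bot.read_state();print(s['tool_pos'],s['wrist_force'])
im=cv2.imread('pics/s6.png')
cv2.imwrite('pics/s6z.png',cv2.resize(im[200:320,300:440],None,fx=5,fy=5,interpolation=cv2.INTER_CUBIC))
```

```text
[ 0.52053145 -0.03932156  0.05026092] [-0.27142083 -0.32697    -0.54585881]
```

View pics/s6z.png

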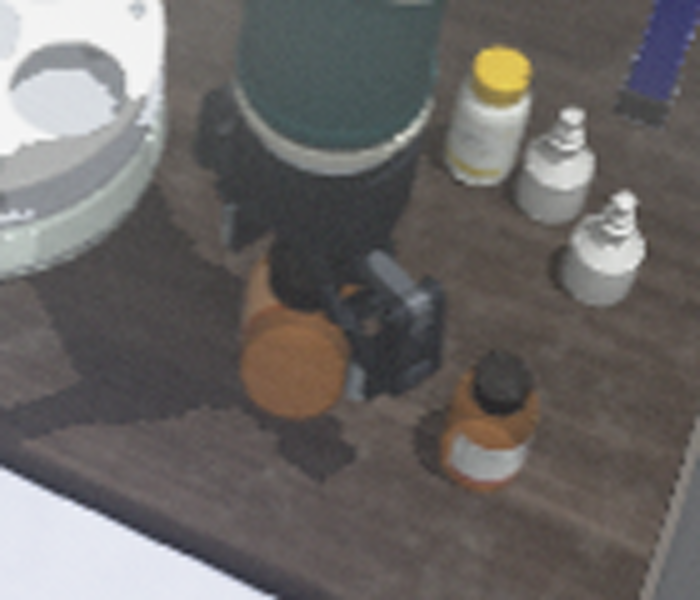

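View pics/w6.png

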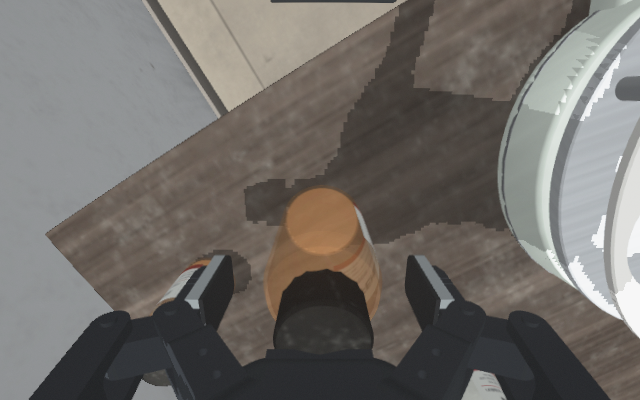

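Request:
{"name": "arm_command", "arguments": {"force": 30, "rows": [{"xyz":[0,-0.002,0.003],"gripper":0.07,"delta_rot":[0,0,0]},{"xyz":[0,0,0],"gripper":0.06,"delta_rot":[0,0,0]},{"xyz":[0,0,0],"gripper":0.055,"delta_rot":[0,0,0]},{"xyz":[0,0,0],"gripper":0.045,"delta_rot":[0,0,0]},{"xyz":[0,0,0],"gripper":0.045,"delta_rot":[0,0,0]},{"xyz":[0,0,0],"gripper":0.045,"delta_rot":[0,0,0]},{"xyz":[0,0,0],"gripper":0.045,"delta_rot":[0,0,0]}]}}

```text
time: 9.95
tool_pos: [0.5171, -0.0392, 0.0458]
tcp_rot: [-2.223, -2.219, -0.001]
wrist_force: [-2.3, 2.0, 6.6]
width: 0.615
```

Request:
{"name": "arm_command", "arguments": {"force": 40, "rows": [{"xyz":[0,0,-0.005],"gripper":0.045,"delta_rot":[0,0,0]},{"xyz":[0,0,-0.015],"gripper":0.045,"delta_rot":[0,0,0]},{"xyz":[0,0,-0.03],"gripper":0.045,"delta_rot":[0,0,0]},{"xyz":[0,0,-0.04],"gripper":0.045,"delta_rot":[0,0,0]},{"xyz":[0,0,-0.03],"gripper":0.045,"delta_rot":[0,0,0]},{"xyz":[0,0,0],"gripper":0.045,"delta_rot":[0,0,0]},{"xyz":[0,0,0],"gripper":0.045,"delta_rot":[0,0,0]}]}}

```text
time: 10.65
tool_pos: [0.5171, -0.0396, 0.1655]
tcp_rot: [2.223, 2.219, 0.0]
wrist_force: [-0.3, -0.4, -2.9]
width: 0.616
```

Run:
```python
from h import *
cap('scene','s7');cap('wrist','w7')
s=bot.read_state();print(s['tool_pos'],s['wrist_force'],s['width'])
im=cv2.imread('pics/s7.png')
cv2.imwrite('pics/s7z.png',cv2.resize(im[180:300,300:440],None,fx=5,fy=5,interpolation=cv2.INTER_CUBIC))
```

```text
[ 0.51535382 -0.03929455  0.16326972] [ 0.09487699 -0.54228114 -1.86313007] 0.6134682049689365
```

View pics/s7z.png

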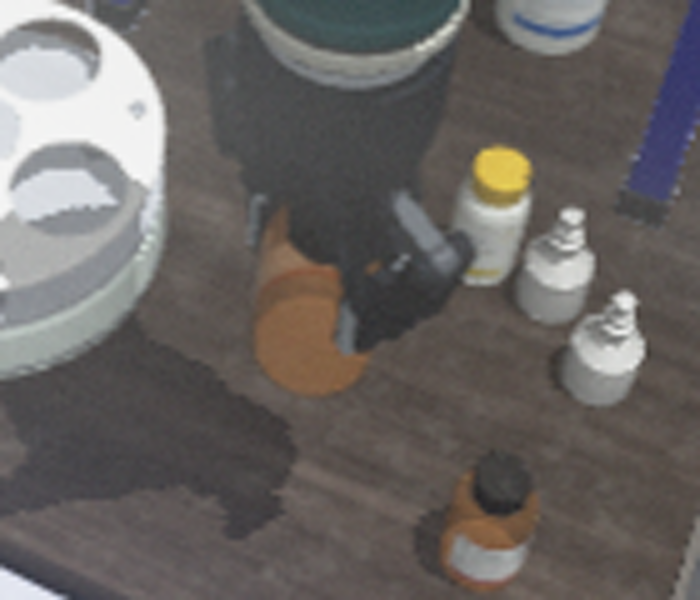

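View pics/w7.png

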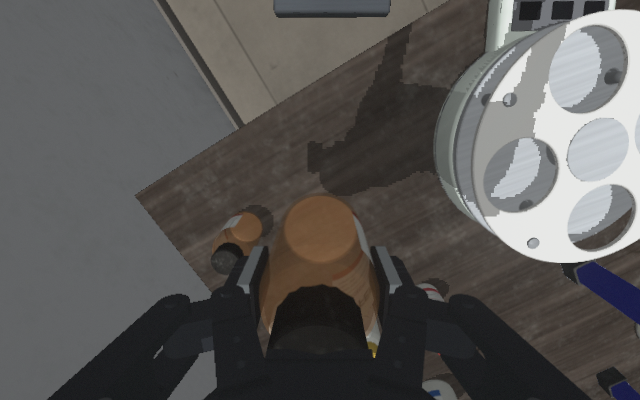

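Request:
{"name": "arm_command", "arguments": {"rows": [{"xyz":[0.015,-0.004,-0.005],"gripper":0.045,"delta_rot":[0,0,0]},{"xyz":[0.03,-0.007,0],"gripper":0.045,"delta_rot":[0,0,0]},{"xyz":[0.035,-0.007,0],"gripper":0.045,"delta_rot":[0,0,0]},{"xyz":[0.035,-0.007,0],"gripper":0.045,"delta_rot":[0,0,0]},{"xyz":[0.022,-0.005,0],"gripper":0.045,"delta_rot":[0,0,0]},{"xyz":[0.012,-0.003,0],"gripper":0.045,"delta_rot":[0,0,0]},{"xyz":[0,0,0],"gripper":0.045,"delta_rot":[0,0,0]},{"xyz":[0,0,0],"gripper":0.045,"delta_rot":[0,0,0]},{"xyz":[0,0,0],"gripper":0.045,"delta_rot":[0,0,0]}]}}

```text
time: 11.65
tool_pos: [0.4843, 0.1089, 0.1701]
tcp_rot: [2.224, 2.219, -0.001]
wrist_force: [0.1, -0.4, -1.8]
width: 0.617
```

Run:
```python
from h import *
cap('scene','s8');cap('wrist','w8')
s=bot.read_state();print(s['tool_pos'],s['wrist_force'],s['width'])
im=cv2.imread('pics/s8.png')
cv2.imwrite('pics/s8z.png',cv2.resize(im[160:280,230:370],None,fx=5,fy=5,interpolation=cv2.INTER_CUBIC))
im=cv2.imread('pics/w8.png')
cv2.imwrite('pics/w8z.png',cv2.resize(im[100:350,180:560],None,fx=2.1,fy=2.1,interpolation=cv2.INTER_CUBIC))
```

```text
[0.48448673 0.10872296 0.17032485] [ 0.75365066  0.32585192 -1.96382823] 0.611491351889455
```

View pics/s8z.png

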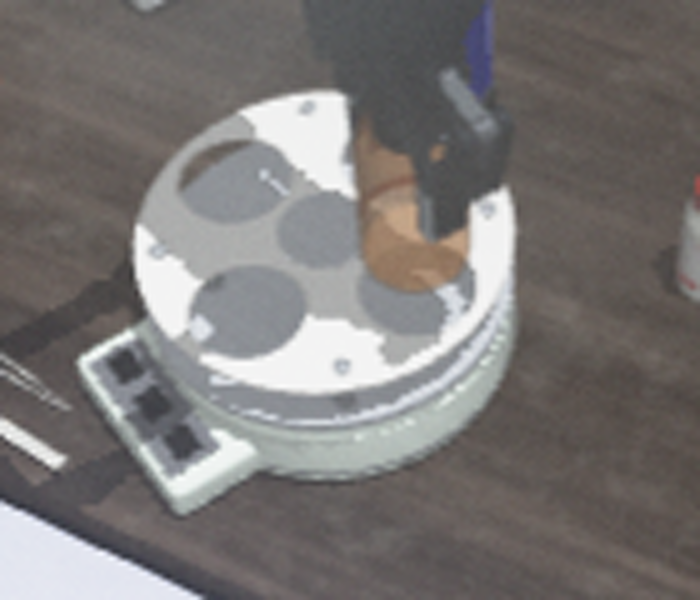

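View pics/w8z.png

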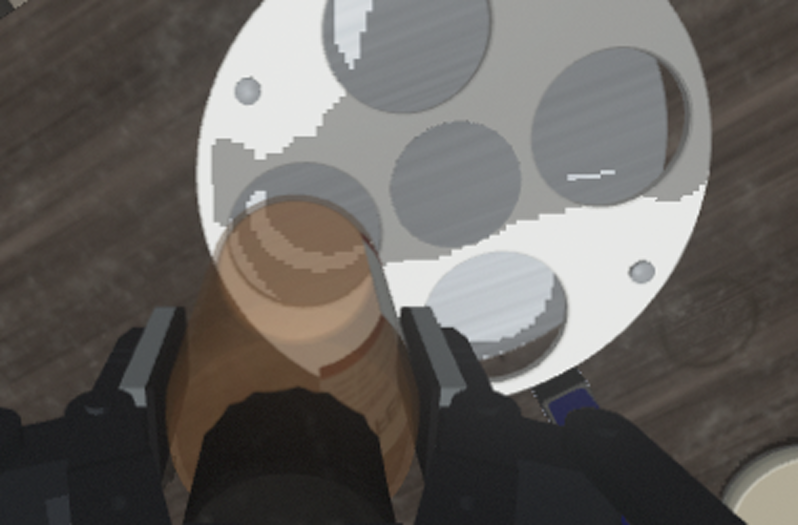

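Run:
```python
from h import *
c=load('w8')
f=lambda x,y,z: atz(c,180+x/2.1,100+y/2.1,z)[:2]
for n,x,y in [('hub',455.5,184),('D',611.5,126),('A',496,316),('r',248,91),('r3',641,271)]: print(n,f(x,y,.09).round(4))
print('well B left/right/top', f(231,227,.09),f(382,227,.09),f(306,162,.09))
z=.1245
print('foot L/R/top',f(219,250,z),f(381,250,z),f(300,195,z))
s=load('s8'); g=lambda x,y,z: atz(s,230+x/5,160+y/5,z)[:2]
print('scene hub',g(321,229,.09),'foot L,R,bottom',g(361,250,z),g(468,258,z),g(408,294,z))
print('scene C',g(247,311,.09),'D',g(236,180,.09))
```

```text
hub [0.4686 0.1696]
D [0.4471 0.2246]
A [0.5228 0.1899]
r [0.4345 0.0943]
r3 [0.5039 0.245 ]
well B left/right/top [0.48507019 0.08663371] [0.48528899 0.14323557] [0.46017666 0.11466603]
foot L/R/top [0.48062139 0.08610518] [0.48082219 0.13806397] [0.46231449 0.1120796 ]
scene hub [0.46635996 0.16802305] foot L,R,bottom [0.46421918 0.1219325 ] [0.50346945 0.08965235] [0.46896722 0.08784915]
scene C [0.41117223 0.14479111] D [0.44643106 0.21992424]
```

Request:
{"name": "arm_command", "arguments": {"rows": [{"xyz":[0.0025,0,0.01],"gripper":0.045,"delta_rot":[0,0,0]},{"xyz":[0,0,0.012],"gripper":0.045,"delta_rot":[0,0,0]},{"xyz":[0,0,0.008],"gripper":0.045,"delta_rot":[0,0,0]},{"xyz":[0,0,0],"gripper":0.045,"delta_rot":[0,0,0]},{"xyz":[0,0,0],"gripper":0.045,"delta_rot":[0,0,0]}]}}

```text
time: 12.25
tool_pos: [0.4838, 0.1121, 0.1397]
tcp_rot: [-2.223, -2.219, 0.002]
wrist_force: [-0.1, 0.5, -1.5]
width: 0.611
```

Run:
```python
from h import *
cap('scene','s9');cap('wrist','w9')
s=bot.read_state();print(s['tool_pos'],s['wrist_force'],s['width'])
im=cv2.imread('pics/s9.png')
cv2.imwrite('pics/s9z.png',cv2.resize(im[180:250,270:350],None,fx=8,fy=8,interpolation=cv2.INTER_CUBIC))
im=cv2.imread('pics/w9.png')
cv2.imwrite('pics/w9z.png',cv2.resize(im[130:330,230:430],None,fx=3,fy=3,interpolation=cv2.INTER_CUBIC))
```

```text
[0.48456058 0.11223147 0.14063925] [-0.44943522 -0.16659207 -1.92243274] 0.6131619539902348
```

View pics/s9z.png

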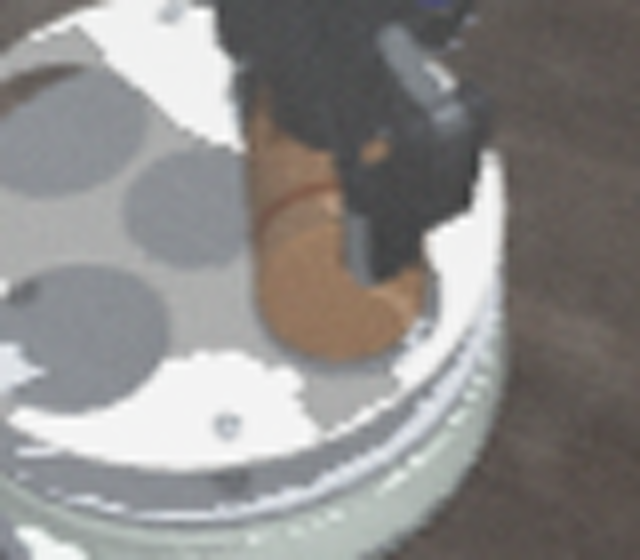

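View pics/w9z.png

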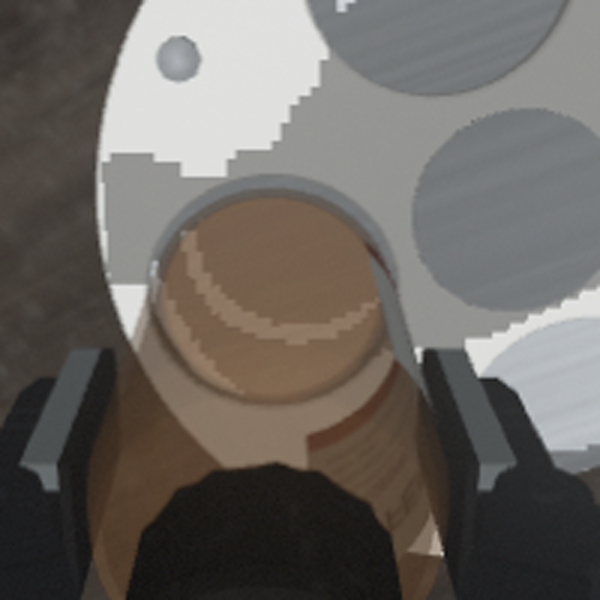

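Run:
```python
from h import *
c=load('w9')
f=lambda x,y,z: atz(c,230+x/3,130+y/3,z)[:2].round(4)
print('well L,R,top,bot', f(150,280,.09),f(398,280,.09),f(274,175,.09),f(274,405,.09))
for z in (.0935,.0955): print('foot L,R,top',f(158,285,z),f(388,285,z),f(272,195,z))
print(f(523,210,.09))
s=load('s9'); g=lambda x,y,z: atz(s,270+x/8,180+y/8,z)[:2].round(4)
print('foot bottom',g(335,361,.0945),'left',g(254,270,.0945))
print('well bottom?',g(340,373,.09))
```

```text
well L,R,top,bot [0.4854 0.0859] [0.4856 0.1432] [0.4603 0.1145] [0.5182 0.1145]
foot L,R,top [0.4852 0.0881] [0.4854 0.1404] [0.4639 0.1141]
foot L,R,top [0.4844 0.0884] [0.4845 0.1401] [0.4633 0.1141]
[0.4687 0.1707]
foot bottom [0.4701 0.0908] left [0.4677 0.1332]
well bottom? [0.4706 0.089 ]
```

Request:
{"name": "arm_command", "arguments": {"rows": [{"xyz":[0,-0.0012,0.002],"gripper":0.045,"delta_rot":[0,0,0]},{"xyz":[0,0,0.003],"gripper":0.045,"delta_rot":[0,0,0]},{"xyz":[0,0,0.003],"gripper":0.045,"delta_rot":[0,0,0]},{"xyz":[0,0,0.003],"gripper":0.045,"delta_rot":[0,0,0]}]}}

```text
time: 12.75
tool_pos: [0.4837, 0.1123, 0.1295]
tcp_rot: [2.223, 2.219, 0.002]
wrist_force: [1.4, -0.5, -0.7]
width: 0.616
```

Request:
{"name": "arm_command", "arguments": {"rows": [{"xyz":[0,0,0.003],"gripper":0.045,"delta_rot":[0,0,0]},{"xyz":[0,0,0.003],"gripper":0.045,"delta_rot":[0,0,0]},{"xyz":[0,0,0.003],"gripper":0.045,"delta_rot":[0,0,0]},{"xyz":[0,0,0],"gripper":0.045,"delta_rot":[0,0,0]}]}}

```text
time: 13.15
tool_pos: [0.4831, 0.1123, 0.12]
tcp_rot: [-2.223, -2.219, -0.0]
wrist_force: [1.5, 0.9, -2.5]
width: 0.614
```

Request:
{"name": "arm_command", "arguments": {"rows": [{"xyz":[0,0,0.003],"gripper":0.045,"delta_rot":[0,0,0]},{"xyz":[0,0,0.003],"gripper":0.045,"delta_rot":[0,0,0]},{"xyz":[0,0,0.003],"gripper":0.045,"delta_rot":[0,0,0]},{"xyz":[0,0,0],"gripper":0.045,"delta_rot":[0,0,0]}]}}

```text
time: 13.55
tool_pos: [0.4828, 0.1122, 0.1109]
tcp_rot: [-2.223, -2.219, 0.001]
wrist_force: [1.7, 1.1, -3.1]
width: 0.607
```

Request:
{"name": "arm_command", "arguments": {"rows": [{"xyz":[0,0,0.002],"gripper":0.045,"delta_rot":[0,0,0]},{"xyz":[0,0,0.0015],"gripper":0.045,"delta_rot":[0,0,0]},{"xyz":[0,0,0],"gripper":0.045,"delta_rot":[0,0,0]}]}}

```text
time: 13.85
tool_pos: [0.4828, 0.1122, 0.1076]
tcp_rot: [-2.223, -2.219, 0.001]
wrist_force: [1.5, 0.4, -1.4]
width: 0.609
```

Request:
{"name": "arm_command", "arguments": {"rows": [{"xyz":[0,0,0.001],"gripper":0.045,"delta_rot":[0,0,0]},{"xyz":[0,0,0.001],"gripper":0.045,"delta_rot":[0,0,0]},{"xyz":[0,0,0],"gripper":0.045,"delta_rot":[0,0,0]}]}}

```text
time: 14.15
tool_pos: [0.4831, 0.1122, 0.1069]
tcp_rot: [-2.223, -2.219, 0.0]
wrist_force: [-1.1, 0.5, 5.5]
width: 0.613
```

Request:
{"name": "arm_command", "arguments": {"force": 20, "rows": [{"xyz":[0,0,-0.001],"gripper":0.054,"delta_rot":[0,0,0]},{"xyz":[0,0,0],"gripper":0.058,"delta_rot":[0,0,0]},{"xyz":[0,0,0],"gripper":0.064,"delta_rot":[0,0,0]},{"xyz":[0,0,0],"gripper":0.072,"delta_rot":[0,0,0]},{"xyz":[0,0,0],"gripper":0.08,"delta_rot":[0,0,0]},{"xyz":[0,0,0],"gripper":0.08,"delta_rot":[0,0,0]}]}}

```text
time: 14.75
tool_pos: [0.483, 0.1122, 0.1068]
tcp_rot: [-2.223, -2.219, 0.0]
wrist_force: [-0.8, 0.1, -0.1]
width: 0.94
```

Run:
```python
from h import *
cap('scene','s10');cap('wrist','w10')
s=bot.read_state();print(s['tool_pos'],s['wrist_force'],s['width'])
im=cv2.imread('pics/s10.png')
cv2.imwrite('pics/s10z.png',cv2.resize(im[160:260,250:360],None,fx=5.5,fy=5.5,interpolation=cv2.INTER_CUBIC))
```

```text
[0.48301416 0.11217132 0.10684691] [-1.19965251  0.0462126   1.01355928] 0.9399620782074266
```

View pics/s10z.png

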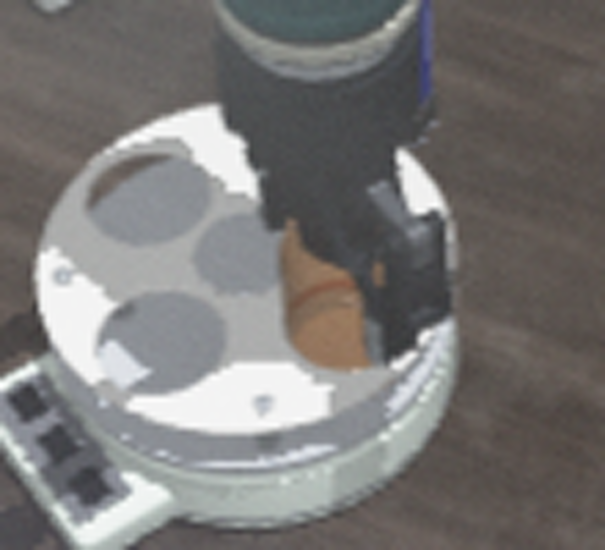

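View pics/w10.png

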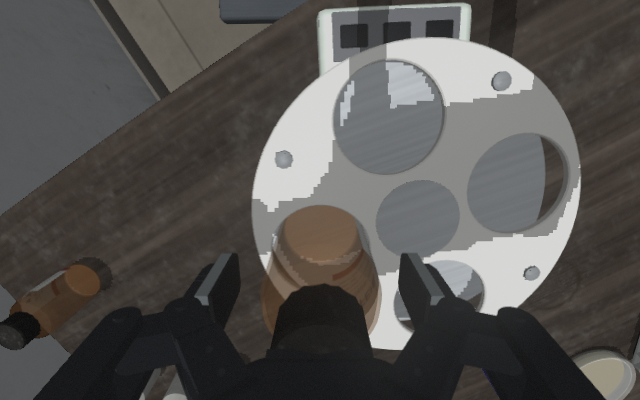

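Released and standing. Lift straight up and retreat.

Request:
{"name": "arm_command", "arguments": {"rows": [{"xyz":[0,0,-0.01],"gripper":0.0854,"delta_rot":[0,0,0]},{"xyz":[0,0,-0.03],"gripper":0.0854,"delta_rot":[0,0,0]},{"xyz":[0,0,-0.04],"gripper":0.0854,"delta_rot":[0,0,0]},{"xyz":[0,0,-0.04],"gripper":0.0854,"delta_rot":[0,0,0]},{"xyz":[0,0,-0.03],"gripper":0.0854,"delta_rot":[0,0,0]},{"xyz":[0,0,0],"gripper":0.0854,"delta_rot":[0,0,0]},{"xyz":[-0.04,0,0],"gripper":0.0854,"delta_rot":[0,0,0]},{"xyz":[-0.045,0,0],"gripper":0.0854,"delta_rot":[0,0,0]},{"xyz":[-0.045,0,0],"gripper":0.0854,"delta_rot":[0,0,0]},{"xyz":[-0.045,0,0],"gripper":0.0854,"delta_rot":[0,0,0]},{"xyz":[0,0,0],"gripper":0.0854,"delta_rot":[0,0,0]},{"xyz":[0,0,0],"gripper":0.0854,"delta_rot":[0,0,0]}]}}

```text
time: 16.05
tool_pos: [0.4823, -0.0636, 0.2565]
tcp_rot: [-2.226, -2.215, 0.0]
wrist_force: [0.0, 0.0, -0.8]
width: 0.999
```

Run:
```python
from pl import *
cap('scene','s11');cap('top','t11')
for t in ['s11','t11']: plane(t)
print(bot.read_state()['tool_pos'])
c=load('t11');W=cloud(c)
for t in ('t11','s11'):
    W=cloud(load(t)); m=(W[...,2]>.165)&(W[...,2]<.182)&(abs(W[...,0]-.486)<.04)&(abs(W[...,1]-.111)<.04); Q=W[m]; print(t,m.sum(),Q.mean(0),np.percentile(Q,[2,98],axis=0))
im=cv2.imread('pics/s11.png')
cv2.imwrite('pics/s11z.png',cv2.resize(im[140:310,230:440],None,fx=3.5,fy=3.5,interpolation=cv2.INTER_CUBIC))
im=cv2.imread('pics/t11.png')
cv2.imwrite('pics/t11z.png',cv2.resize(im[180:310,240:400],None,fx=4.5,fy=4.5,interpolation=cv2.INTER_CUBIC))
```

```text
s11 slope [-0.0025  0.0033] z ctr 0.0899 1379 2011
t11 slope [-0.0028 -0.0018] z ctr 0.0903 2531 3781
[ 0.48246766 -0.0620704   0.25657103]
t11 274 [0.48508828 0.11122629 0.17304946] [[0.46940431 0.09543863 0.17030227]
 [0.50023575 0.1269862  0.17572652]]
s11 167 [0.48209965 0.1103805  0.17159203] [[0.4669846  0.09542037 0.16634046]
 [0.49798474 0.12709186 0.17453741]]
```

View pics/s11z.png

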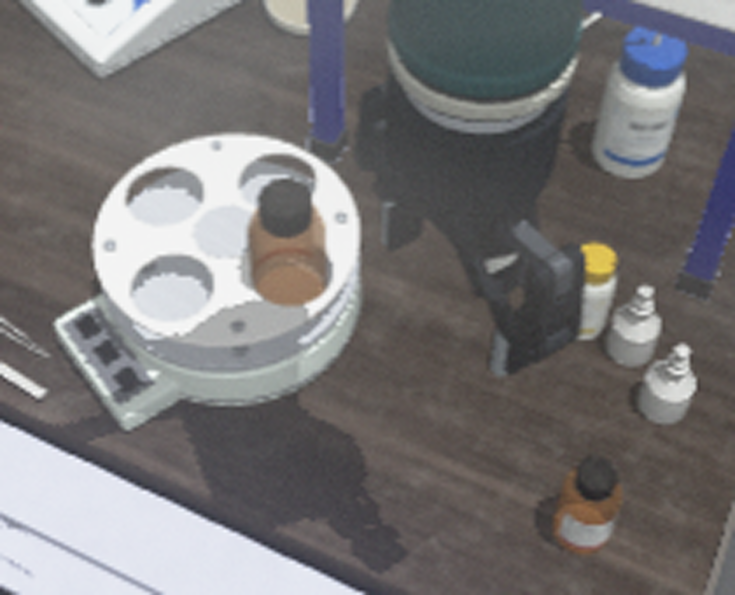

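View pics/t11z.png

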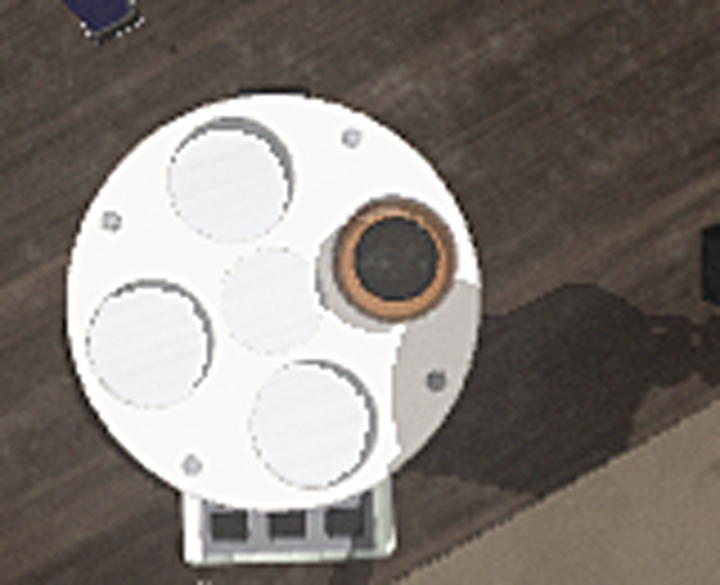

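```bash
python3 -c "
from workcell import bot
print(bot.finish_job())"
```

```text
the job is handed in; nothing more can be done
None
```

I got the turntable fully home and stood the large amber bottle upright in one of the wells. I handed the job in at about 16 s of the 58 s allowed. `finish_job` reports no verdict, so this rests on my own checks.

**What I did:** I pushed the turntable round with closed fingers in a well, using under about 8 N, until it dropped. It first hung tilted by about 0.11 rad. After I moved the fingers over the hub and down, it was level and home. A centre press of about 21 N then moved it no further. I gripped the bottle by its body, lowered it into the nearest well to a light contact of about 7 N, released it and backed the arm away.

**Last checks:**
- **Turntable:** the guide disc's top is at 90 mm, which is the fully home height. Slope is about 0.004 rad or less in both cameras.
- **Bottle:** the cap top is at 173 mm, which is right for a foot standing on the base disc. The cap centre is within about 1.5 mm of the well centre in the top camera. The scene camera puts it about 3 mm away in x, the side nearer that camera.
- **Robot and buffer bottles:** the gripper is clear of everything. I never went near the buffer bottles, though I did not measure their positions afterwards.

**One disagreement:** the turntable turned only about 10 degrees before dropping, although the brief said 17 to 73. The height and level readings still show it properly seated over the pins.

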